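Shut and lock the pump unit's service cover

TASK

Close the service cover on top of the pump unit: push it down shut with a fingertip, then, with the fingertip set in the slot of the round cam fastener, keep pressing down and turn the fastener a quarter turn clockwise (seen from above) until it stops and the cover is locked flush, then move away. Only push and turn: do not lift the cover any further open, and leave the bottles, jar, fitting, beaker and tools where they are.

Things in the scene. Friction and masses are not known exactly. Their poses are not given: they have to be found in the camera images.
- unit: fixed pump unit, a white box 260 mm (x) by 340 mm (y) by 90 mm high; origin at the centre of its underside on the bench. Its own -x side is the grey control face towards the robot, z is up. The shut cover reaches from x = -90 to +100 mm and y = -110 to +110 mm, its plate from z = 90 to 95 mm; the fastener's axis then stands at x = -35 mm, y = 0
- hinge (a point): middle of the cover's hinge line, fixed on the unit at x = +100 mm, y = 0, z = 90 mm of its frame, at the underside of the plate; the line runs along the unit's y
- cover (a joint): hinge of the grey cover plate, rad: 0 = shut, against a solid stop; grows as the free edge (nearest the robot) rises. Starts ajar at 0.28 to 0.5; the stiff hinge stays where it is left, except that two spring pads lift it back to about 0.05 if it is pushed shut and let go unlocked. Holding it shut at the fastener takes about 8 to 10 N down
- cam (a joint): turn of the fastener, rad, growing clockwise seen from above: 0 to 0.3 at the start (slot about along the unit's y), 1.571 locked, at its end stop (slot along x). Takes 0.07 to 0.15 N m, stays where left. Its cam arm goes under a fixed bar after about 0.9; unless the cover is then held close to shut (under 0.02), it jams on the bar or rides over it. Once under, it holds the cover down
- slot (a point): centre of the slot's floor, on the fastener's axis, 135 mm from the hinge line along the plate, 10 mm above the plate's underside; 100 mm above the bench when shut. The fastener is a bare metal disc, 90 mm diameter; its black-floored slot runs right across it, 38 mm wide, 15 mm deep, open at top and both ends: closed fingertips fit in it, with some play. The point's y axis lies along the slot, z is the disc's axis
- rim_end (a point): point on the slot's floor 27 mm from the fastener's axis, midway across the slot, at the end that lies towards the unit's -y when unlocked and towards the free edge (-x) when locked; a good place for a fingertip to press and turn. Moves with the fastener
- ferrule_jar: small amber jar with a white cap, 34 mm wide, 40 mm high, standing loose on the unit's left (+y) deck; origin under its base
- union: steel and brass tube fitting, 28 mm wide, 22 mm high, standing loose on the unit's right (-y) deck; origin under its base
- solvent_bottle: clear bottle with a blue cap, 86 mm wide, 180 mm high, loose on the bench; origin under its base
- amber_bottle: amber bottle, 70 mm wide, 140 mm high, loose on the bench; origin under its base
- beaker: glass beaker, 80 mm wide, 95 mm high, loose on the bench; origin under its base
- screwdriver: screwdriver lying loose on the bench in front of the unit; not needed

How it is judged:
By the outcome, as a careful person would: the job done as asked, in the order asked, and still so for the second after the job is handed in, with the robot touching nothing.
It also fails if it takes over 48 s, if anything falls off the work surface, if the arm or the gripper's body presses on something with over 40 N, if the wrist force passes 120 N, or if a joint passes its speed limit or range.

ROBOT

A 7-joint arm with a two-finger parallel gripper is mounted at the origin on the work surface. World frame = base frame: x ahead of the robot, y to its left, z up, the work surface at z = 0. Lengths are in m, angles in rad, forces in N, time in s.
With the tool pointing down it reaches from about 0.425 to 0.875 m from the base axis. Payload 8.4 kg.
Tool frame: the origin (TCP) lies at the very end of the fingers, on their centre line; the grasp point (between the pads) lies 19 mm behind it; z points along the fingers, y is the direction in which the jaws open and shut (so a half turn about z gives the same grasp; the last joint's range is limited). The gripper opens to 85 mm and grips with 20 to 120 N. Pads are 22 mm wide; open, the fingers measure 114 mm over their backs; the gripper's body (76 mm by 85 mm) begins 54 mm behind the grasp point. The pads swing forward as they close: fully open they stand 13 mm farther back than shut.
Start: joints at [-1.361, 0.333, 0.04, 1.465, -0.013, 1.343, -0.059], TCP at [0.198, 0.619, 0.231] pointing down, gripper open.
Joint ranges: [-2.58, 2.58], [-0.38, 2.09], [-1.3, 1.39], [0.25, 2.4], [-1.5, 4.64], [0.08, 2.09], [-2.65, 2.65]. Speed limits (rad/s): [2.22, 2.22, 2.79, 2.79, 3.14, 3.14, 3.14].

INTERFACE

Orientations are given as a 3x3 rotation matrix whose columns are the frame's x, y, z axes.
In Python, from workcell import ctrl gives the robot as it stands. The module is installed in compiled form; this text tells all that it offers.
- The arm moves only by the tool step_arm, never from a script. Its argument "deltas" is a list of rows, each a list of 3 entries, a list of its own where there are three numbers: the shift along the tool's x, y, z in cm, then the turn about the tool's z in degrees, then the finger opening in cm, from 0 to 8.54. A call has 1 to 12 rows; each row shifts and turns the commanded pose from where the row before left it, along the tool's axes as they then stand; what a row does not reach is not made up. A row lasts 1/12 s, in which the tool goes at most 41.7 mm and 7.16 degrees, less where a joint would pass 70% of its speed; a pose out of reach is approached as far as the arm can. A call is refused whole if a number of a shift passes 4.17 or a number of a turn 7.16, either way. A call with a gripper value outside its range is refused whole. The fingers move at their own pace and stop on an object; the grip force is fixed at half the most. Time passes only in rows, so rows that do not move let the fingers close. It gives the time, the measured TCP pose, the force and the opening at its end, in the units of the state.
- ctrl.sense(): the state, without advancing time (a new reading comes with each control period).
- ctrl.camera(name): name is "scene" or "top" or "wrist"; returns a dict with "img" (420x560x3 uint8, red, green, blue), "camera_matrix" (3x3 intrinsics, pixels), "k1" (the pictures are not rectified: a ray, as slopes to the right and down, at radius r is drawn at 1 + k1 r^2 times it, then the intrinsics apply), "origin" and "rotation" of the camera in the world; the wrist camera has in their place "mount" (4x4, takes a point from camera to tool coordinates, whose origin is the TCP and whose axes are the flange's). Camera axes: x right, y up, looking along -z (the intrinsics and any distortion apply to the point x, -y, -z); pixel columns grow to the right and rows downward; lengths in m; the calibration is good to about 2 mm. A picture is of the moment at which its call begins: read the wrist's pose just before it. There is no depth.
- ctrl.sign_off(): hands the job in, once; it reports no verdict.
The state is a dict: "t": time; "joint_positions": joint angles; "qvel": joint speeds; "effort": joint torques, N m; "tcp_pos": TCP position; "tool_rot": TCP orientation; "wrist_force": force on the tool from outside, world axes, zero at the start; "wrist_torque": the same for the moment, N m; "finger_gap": opening from 0.0 (shut) to 1.0 (fully open).
Only numpy, scipy, OpenCV 4.12 (cv2) and the standard library are available. Lean on these libraries where they do the work, as an engineer would, in place of code of your own. Each camera call takes 0.05 s, during which the arm holds its last target. There are 200 camera calls.

## Working session

There is one attempt and no reset: what is moved stays moved. The work goes in short steps, Python scripts to look and compute and a tool call to move; the robot and the scene stay as the last step left them, time stands still between calls to the robot, and variables do not carry over. Pictures are saved under pics/ and viewed, on a budget of 10 in all, crops included, one or two more only if the job needs it, and the job is handed in when it is done.

Besides the shell and the picture viewer there is one more tool, called by a JSON object that holds its "api" and its "payload", one argument or row to a line. step_arm: Moves the arm, as the interface text tells. Its arguments: {"type":"object","properties":{"deltas":{"type":"array","items":{"type":"array"}}},"required":["deltas"]}

```bash
mkdir -p pics; cat > h.py <<'E'
import numpy as np, cv2
from workcell import ctrl
def cam(n,save=None):
    s=ctrl.sense(); c=ctrl.camera(n)
    if n=="wrist":
        T=np.eye(4);T[:3,:3]=s["tool_rot"];T[:3,3]=s["tcp_pos"];M=T@np.array(c["mount"])
        c["rotation"]=M[:3,:3];c["origin"]=M[:3,3]
    if save: cv2.imwrite("pics/"+save,c["img"][:,:,::-1])
    return c
def ray(c,uv):
    K=np.array(c["camera_matrix"]);D=np.array([c["k1"],0,0,0])
    # drawn = ray*(1+k1 r^2): same as the OpenCV model
    p=cv2.undistortPoints(np.array(uv,float).reshape(-1,1,2),K,D).reshape(-1,2)
    d=np.c_[p[:,0],-p[:,1],-np.ones(len(p))]@np.array(c["rotation"]).T
    return np.array(c["origin"]),d
def plane(c,uv,z):
    o,d=ray(c,uv); return o+d*((z-o[2])/d[:,2])[:,None]
def proj(c,P):
    q=(np.array(P,float).reshape(-1,3)-c["origin"])@np.array(c["rotation"])
    q=q*[1,-1,-1]
    return cv2.projectPoints(q,np.zeros(3),np.zeros(3),np.array(c["camera_matrix"]),np.array([c["k1"],0,0,0.]))[0].reshape(-1,2)
def tri(cs,uvs):
    A=np.zeros((3,3));b=np.zeros(3)
    for c,uv in zip(cs,uvs):
        o,d=ray(c,[uv]);d=d[0]/np.linalg.norm(d);Q=np.eye(3)-np.outer(d,d);A+=Q;b+=Q@o
    return np.linalg.solve(A,b)
E
python3 - <<'E'
from h import *
import pickle
np.set_printoptions(precision=3,suppress=True)
s=ctrl.sense();print(s)
D={}
for n in("top","scene"):
    c=cam(n,n+"0.png");D[n]=c;print(n,c["camera_matrix"],c["k1"],c["origin"],c["rotation"])
pickle.dump(D,open("v0.pkl","wb"))
E
```

```text
{'t': 0.0, 'joint_positions': array([-1.361,  0.334,  0.04 ,  1.466, -0.013,  1.343, -0.059]), 'qvel': array([ 0.001, -0.001,  0.   , -0.001, -0.001,  0.   ,  0.002]), 'effort': array([  0.   , -65.857,   1.365, -40.556,   0.017,   0.013,  -0.   ]), 'tcp_pos': array([0.197, 0.619, 0.23 ]), 'tool_rot': array([[-0.953,  0.304, -0.   ],
       [ 0.304,  0.953, -0.002],
       [-0.   , -0.002, -1.   ]]), 'wrist_force': array([ 0.2  , -0.101,  0.801]), 'wrist_torque': array([-0.048, -0.   , -0.058]), 'finger_gap': 1.0015581284114035}
top [[409.225   0.    271.879]
 [  0.    409.225 210.46 ]
 [  0.      0.      1.   ]] 0.010792290995685898 [ 0.458 -0.007  1.161] [[-0.029  0.999 -0.033]
 [-0.999 -0.029 -0.017]
 [-0.018  0.033  0.999]]
scene [[463.905   0.    279.954]
 [  0.    463.905 201.201]
 [  0.      0.      1.   ]] -0.11546108299161224 [ 1.301 -0.528  0.787] [[ 0.576 -0.486  0.657]
 [ 0.817  0.35  -0.458]
 [-0.007  0.801  0.599]]
```

View pics/top0.png

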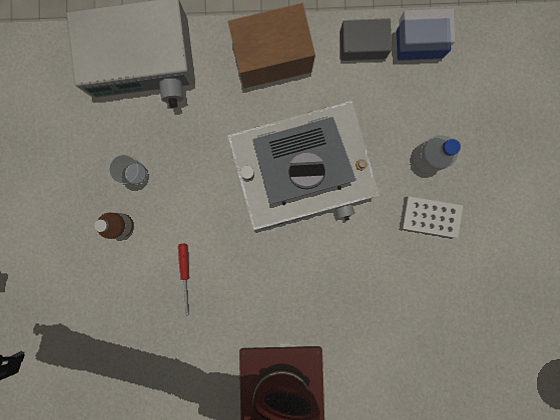

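View pics/scene0.png

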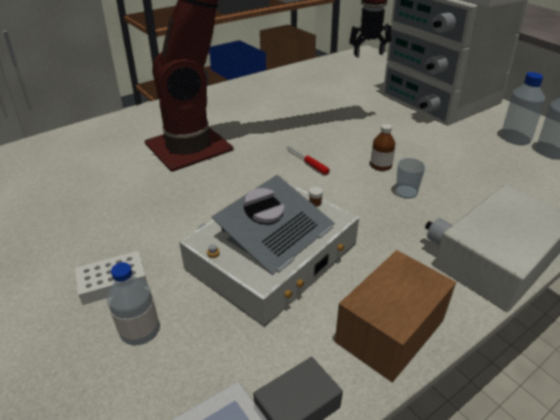

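The unit is at about pixels (229–378, 102–230) in the top view, yawed about 15°. The cover is ajar with the disc at (307,170). The jar is at (247,172) and the fitting at (361,164). I'll measure these with masks.

```bash
python3 - <<'E'
from h import *
import pickle
np.set_printoptions(precision=4,suppress=True)
D=pickle.load(open("v0.pkl","rb"));t=D["top"];sc=D["scene"]
im=t["img"];g=cv2.cvtColor(im,cv2.COLOR_RGB2GRAY)
for th in (185,200,215):
    m=(g>th).astype(np.uint8);m[:90]=0;m[240:]=0;m[:,:220]=0;m[:,385:]=0
    cs=cv2.findContours(m,0,2)[0];h=cv2.convexHull(max(cs,key=cv2.contourArea))
    P=plane(t,h.reshape(-1,2),0.09)
    r=cv2.minAreaRect(P[:,:2].astype(np.float32));print(th,r,cv2.boxPoints(r).tolist())
a=cv2.resize(im[95:235,220:390],None,fx=4,fy=4,interpolation=cv2.INTER_CUBIC)[:,:,::-1]
b=cv2.resize(sc["img"][165:285,170:370],None,fx=4,fy=4,interpolation=cv2.INTER_CUBIC)[:,:,::-1]
cv2.imwrite("pics/topz.png",a);cv2.imwrite("pics/scz.png",b)
E
```

```text
185 ((0.4488179087638855, 0.057481300085783005), (0.002620117738842964, 0.0), -91.6353530883789) [[0.44885528087615967, 0.05879082530736923], [0.44885528087615967, 0.05879082530736923], [0.44878053665161133, 0.05617177486419678], [0.44878053665161133, 0.05617177486419678]]
200 ((0.48138880729675293, -0.08346926420927048), (0.0, 0.0), 0.0) [[0.48138880729675293, -0.08346926420927048], [0.48138880729675293, -0.08346926420927048], [0.48138880729675293, -0.08346926420927048], [0.48138880729675293, -0.08346926420927048]]Traceback (most recent call last):
  File "<stdin>", line 8, in <module>
ValueError: max() iterable argument is empty
```

```bash
python3 - <<'E'
from h import *
import pickle
np.set_printoptions(precision=4,suppress=True)
D=pickle.load(open("v0.pkl","rb"));t=D["top"];sc=D["scene"]
im=t["img"];g=cv2.cvtColor(im,cv2.COLOR_RGB2GRAY)
print(g[225:233,240:246].mean(),g[105:200:10,238], g[160,225:250],g[185:235:2,300])
for th in (145,155,165,172):
    m=(g>th).astype(np.uint8);m[:90]=0;m[240:]=0;m[:,:220]=0;m[:,385:]=0
    cs=cv2.findContours(m,0,2)[0];h=cv2.convexHull(max(cs,key=cv2.contourArea))
    P=plane(t,h.reshape(-1,2),0.09)
    r=cv2.minAreaRect(P[:,:2].astype(np.float32));print(th,r,cv2.boxPoints(r).tolist())
a=cv2.resize(im[95:235,220:390],None,fx=4,fy=4,interpolation=cv2.INTER_CUBIC)[:,:,::-1]
b=cv2.resize(sc["img"][165:285,170:370],None,fx=4,fy=4,interpolation=cv2.INTER_CUBIC)[:,:,::-1]
cv2.imwrite("pics/topz.png",a);cv2.imwrite("pics/scz.png",b)
E
```

```text
129.66666666666666 [134 130 136 144 146 144 149 149 131 133] [133 135 135 133 132 131 134 135 138 144 146 149 146 147 148 148 146 149
 149 145 143 144 143 144 146] [ 84  34  90  91  91  88  78  65 149 147 146 146 145 146 145 181 114  70
 145 131 132 138 136 136 133]
145 ((0.6074094176292419, -0.05575595796108246), (0.26019400358200073, 0.3068312704563141), 13.945359230041504) [[0.44417425990104675, 0.06178499013185501], [0.5181195735931396, -0.23600274324417114], [0.7706445455551147, -0.17329689860343933], [0.6966992616653442, 0.12449082732200623]]
155 ((0.5979133248329163, 0.07578134536743164), (0.03175964206457138, 0.031614720821380615), 43.42533874511719) [[0.5755141973495483, 0.07634583860635757], [0.5972464084625244, 0.05338499695062637], [0.6203124523162842, 0.0752168521285057], [0.5985802412033081, 0.09817769378423691]]
165 ((0.4725436270236969, -0.039606723934412), (0.004815632477402687, 0.07292387634515762), 13.603771209716797) [[0.4616273045539856, -0.004734038840979338], [0.4787794351577759, -0.07561207562685013], [0.4834599494934082, -0.07447940856218338], [0.4663078188896179, -0.003601372241973877]]
172 ((0.45326152443885803, 0.0376494936645031), (0.004130038432776928, 0.04822571575641632), 13.600971221923828) [[0.44558408856391907, 0.06060054898262024], [0.45692476630210876, 0.013727224431931973], [0.460938960313797, 0.014698438346385956], [0.4495982825756073, 0.06157176196575165]]
```

View pics/topz.png

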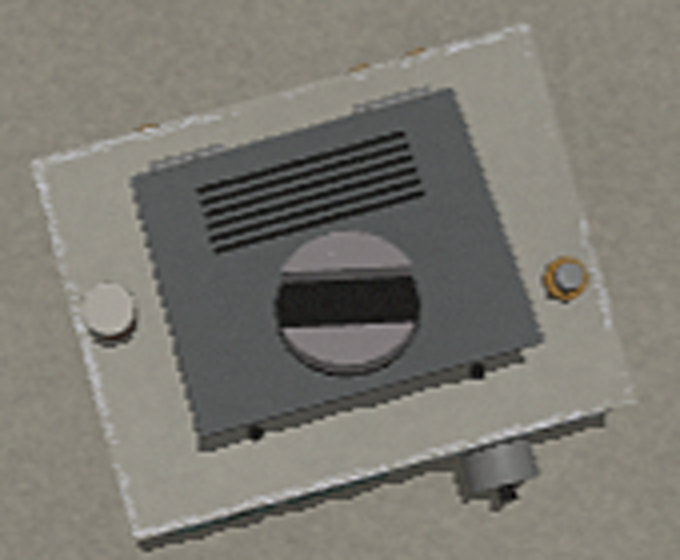

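View pics/scz.png

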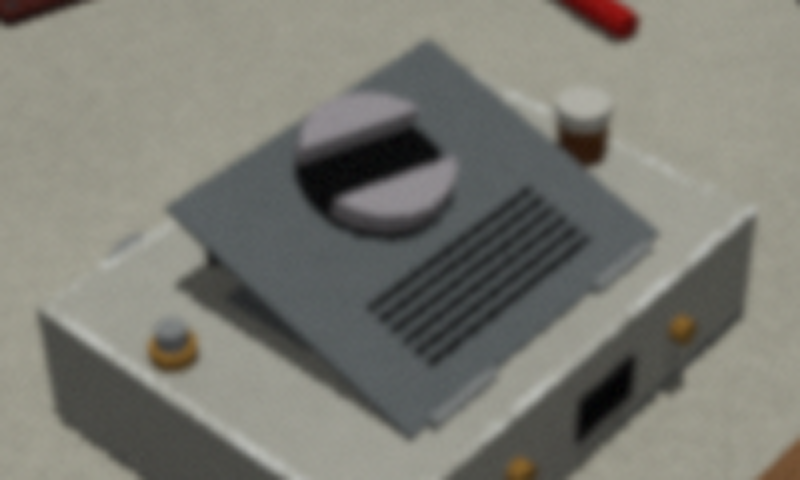

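Top crop: unit deck corners are at (38,162), (525,27), (632,402) and (140,538), and the slot runs from (277,304) to (419,301). Scene crop: free-edge corners are at (168,208) and (428,40). I'll triangulate from these.

```bash
cat > m.py <<'E'
from h import *
import pickle
np.set_printoptions(precision=4,suppress=True)
D=pickle.load(open("v0.pkl","rb"));t=D["top"];sc=D["scene"]
T=lambda u,v:((u+.5)/4-.5+220,(v+.5)/4-.5+95)
S=lambda u,v:((u+.5)/4-.5+170,(v+.5)/4-.5+165)
C=plane(t,[T(38,162),T(525,27),T(632,402),T(140,538)],.09)  # +x+y, +x-y, -x-y, -x+y
print("corners",C[:,:2],"sides",np.linalg.norm(np.roll(C,-1,0)-C,axis=1))
ux=(C[0]+C[1]-C[2]-C[3])[:2];uy=(C[0]+C[3]-C[1]-C[2])[:2]
print("yaw",np.degrees([np.arctan2(ux[1],ux[0]),np.arctan2(-uy[0],uy[1])]))
yaw=np.arctan2(ux[1]*.26/.6+-uy[0]*.34/.6,ux[0]*.26/.6+uy[1]*.34/.6)
c=C.mean(0);R=np.array([[np.cos(yaw),-np.sin(yaw),0],[np.sin(yaw),np.cos(yaw),0],[0,0,1]])
O=np.array([c[0],c[1],0]);print("yaw",np.degrees(yaw),"O",O)
toU=lambda P:(np.array(P)-O)@R
for n,a,b in(("free-y",T(542,335),S(168,208)),("free+y",T(200,437),S(428,40)),("hinge+y",T(133,178),S(657,235)),("hinge-y",T(453,90),S(412,437)),("disc",T(348,302),S(377,164))):
    P=tri([t,sc],[a,b]);print(n,P,toU(P), proj(t,P)[0]-a,proj(sc,P)[0]-b)
E
python3 m.py
```

```text
corners [[ 0.6956  0.1178]
 [ 0.7743 -0.2053]
 [ 0.5253 -0.2663]
 [ 0.4459  0.0572]] sides [0.3325 0.2563 0.3331 0.2569]
yaw [13.6973 13.7515]
yaw 13.73138244532284 O [ 0.6103 -0.0741  0.    ]
free-y [ 0.5644 -0.1973  0.1529] [-0.0738 -0.1088  0.1529] [-0.0829 -0.0406] [-0.103 -0.002]
free+y [0.5082 0.0152 0.1504] [-0.078   0.1111  0.1504] [-0.1875 -0.1132] [-0.2179  0.0147]
hinge+y [0.6832 0.0561 0.0913] [0.1018 0.1092 0.0913] [-0.3035 -0.2118] [-0.4078  0.0543]
hinge-y [ 0.7347 -0.155   0.0919] [ 0.1017 -0.1081  0.0919] [-0.5703 -0.3358] [-0.8372  0.0456]
disc [ 0.5901 -0.0783  0.1461] [-0.0206  0.0007  0.1461] [-0.4819 -0.2804] [-0.608   0.0277]
```

{"api": "step_arm", "payload": {
  "deltas": [
    [[0,0,-0.2],6.62,0],
    [[0,0,-0.2],6.62,0],
    [[0,0,-0.2],6.62,0],
    [[0,0,-0.2],6.62,0],
    [[0,0,-0.2],6.62,0],
    [[0,0,-0.2],6.62,0],
    [[0,0,-0.2],6.62,0],
    [[0,0,-0.2],6.62,0],
    [[0,0,-0.2],6.62,0],
    [[0,0,-0.2],6.62,0],
    [[0,0,-0.2],6.62,0]
  ]
}}

```text
t: 1.02
tcp_pos: [0.1975, 0.619, 0.2529]
tool_rot: [[0.015, 1.0, -0.0], [1.0, -0.015, -0.001], [-0.001, -0.0, -1.0]]
wrist_force: [-0.3, -0.5, -0.7]
finger_gap: -0.001
```

{"api": "step_arm", "payload": {
  "deltas": [
    [[-3.5,1.64,0],0,0],
    [[-3.5,1.64,0],0,0],
    [[-3.5,1.64,0],0,0],
    [[-3.5,1.64,0],0,0],
    [[-3.5,1.64,0],0,0],
    [[-3.5,1.64,0],0,0],
    [[-3.5,1.64,0],0,0],
    [[-3.5,1.64,0],0,0],
    [[-3.5,1.64,0],0,0],
    [[-3.5,1.64,0],0,0],
    [[-3.5,1.64,0],0,0]
  ]
}}

```text
t: 1.93
tcp_pos: [0.3747, 0.2306, 0.2531]
tool_rot: [[0.009, 1.0, -0.0], [1.0, -0.009, 0.0], [0.0, -0.0, -1.0]]
wrist_force: [0.2, 0.5, -0.2]
finger_gap: -0.002
```

{"api": "step_arm", "payload": {
  "deltas": [
    [[-3.48,1.63,0],0,0],
    [[-3.48,1.63,0],0,0],
    [[-3.48,1.63,0],0,0],
    [[-3.48,1.63,0],0,0],
    [[-3.48,1.63,0],0,0],
    [[-3.48,1.63,0],0,0],
    [[-3.48,1.63,0],0,0],
    [[-3.48,1.63,0],0,0],
    [[-3.48,1.63,0],0,0],
    [[-3.48,1.63,0],0,0],
    [[-3.48,1.63,0],0,0],
    [[0,0,0],0,0]
  ]
}}

```text
t: 2.93
tcp_pos: [0.5503, -0.1602, 0.2521]
tool_rot: [[0.018, 1.0, -0.002], [1.0, -0.018, -0.007], [-0.007, -0.002, -1.0]]
wrist_force: [-0.8, -0.2, 0.5]
finger_gap: -0.002
```

{"api": "step_arm", "payload": {
  "deltas": [
    [[0.4,0.9,2],0,0],
    [[0,0,2.5],0,0],
    [[0,0,2.5],0,0],
    [[0,0,2.2],0,0],
    [[0,0,0.5],0,0],
    [[0,0,0.5],0,0],
    [[0,0,0.5],0,0],
    [[0,0,0.5],0,0]
  ]
}}

```text
t: 3.6
tcp_pos: [0.5601, -0.148, 0.1422]
tool_rot: [[0.009, 1.0, 0.002], [1.0, -0.009, -0.0], [-0.0, 0.002, -1.0]]
wrist_force: [-1.0, 0.2, 1.1]
finger_gap: 0.001
```

{"api": "step_arm", "payload": {
  "deltas": [
    [[0,0,0.5],0,0],
    [[0,0,0.5],0,0],
    [[0,0,0.5],0,0],
    [[0,0,0.5],0,0],
    [[0,0,0.5],0,0],
    [[0,0,0.5],0,0]
  ]
}}

```text
t: 4.1
tcp_pos: [0.5594, -0.1479, 0.1109]
tool_rot: [[0.009, 1.0, -0.0], [1.0, -0.009, -0.0], [-0.0, -0.0, -1.0]]
wrist_force: [0.5, 0.5, 0.9]
finger_gap: 0.001
```

{"api": "step_arm", "payload": {
  "deltas": [
    [[0,0,0.4],0,0],
    [[0,0,0.4],0,0],
    [[0,0,0.3],0,0],
    [[0,0,0.3],0,0],
    [[0,0,0],0,0]
  ]
}}

```text
t: 4.52
tcp_pos: [0.559, -0.148, 0.0969]
tool_rot: [[0.009, 1.0, -0.001], [1.0, -0.009, 0.0], [0.0, -0.001, -1.0]]
wrist_force: [-0.8, -0.7, 1.9]
finger_gap: -0.0
```

{"api": "step_arm", "payload": {
  "deltas": [
    [[0,0,0.2],0,0],
    [[0,0,0.2],0,0],
    [[0,0,0],0,0]
  ]
}}

```text
t: 4.77
tcp_pos: [0.5593, -0.1481, 0.095]
tool_rot: [[0.009, 1.0, -0.0], [1.0, -0.009, 0.001], [0.001, -0.0, -1.0]]
wrist_force: [-9.8, 3.1, 23.8]
finger_gap: -0.001
```

{"api": "step_arm", "payload": {
  "deltas": [
    [[0,0,-0.5],0,0],
    [[0,0,-1.5],0,0],
    [[0,-0.5,-3],0,0],
    [[0,-1,-3],0,0],
    [[0,-1,-3],0,0],
    [[0,0,0],0,0]
  ]
}}

```text
t: 5.27
tcp_pos: [0.5354, -0.1495, 0.2083]
tool_rot: [[0.011, 1.0, 0.007], [1.0, -0.011, 0.0], [0.0, 0.007, -1.0]]
wrist_force: [0.1, -0.7, 0.1]
finger_gap: 0.002
```

```bash
python3 - <<'E'
from h import *
import pickle
np.set_printoptions(precision=4,suppress=True)
D={n:cam(n) for n in("top","scene","wrist")};pickle.dump(D,open("v1.pkl","wb"))
print(ctrl.sense()["tcp_pos"],D["wrist"]["origin"],D["wrist"]["mount"])
a=cv2.resize(D["top"]["img"][95:235,220:390],(510,420),interpolation=cv2.INTER_CUBIC)
b=cv2.resize(D["wrist"]["img"],(288,216),interpolation=cv2.INTER_AREA);b=np.vstack([b,np.zeros((204,288,3),np.uint8)])
cv2.imwrite("pics/v1.png",np.hstack([a,b])[:,:,::-1])
E
```

```text
[ 0.5347 -0.147   0.2032] [ 0.5351 -0.076   0.3465] [[-0.0005  0.9597  0.2809  0.0715]
 [ 1.      0.0007 -0.0006 -0.0002]
 [-0.0008  0.2809 -0.9597 -0.1422]
 [ 0.      0.      0.      1.    ]]
```

View pics/v1.png

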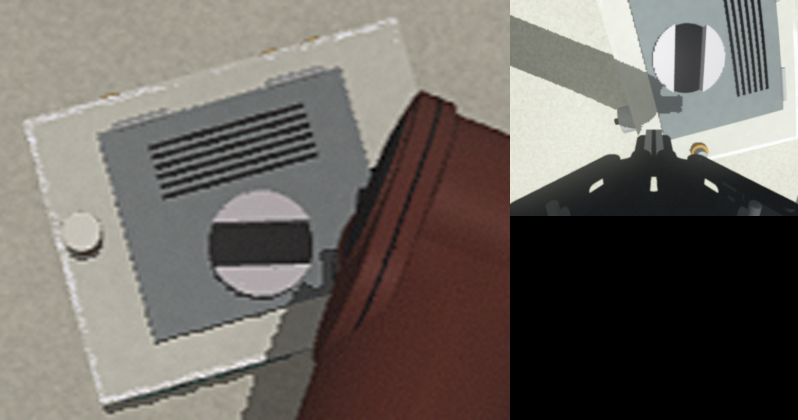

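The cover is nearly flat with the fastener fully visible: disc at about (261,243) in the top crop and (688,58) in the wrist inset. The slot is still roughly along world y. I'll measure the disc centre and slot direction in both views.

```bash
cat > slot.py <<'E'
from h import *
import pickle,sys
np.set_printoptions(precision=4,suppress=True)
D=pickle.load(open(sys.argv[1],"rb"));dz=float(sys.argv[2])
O=np.array([.6103,-.0741,0]);y=np.radians(13.73);R=np.array([[np.cos(y),-np.sin(y),0],[np.sin(y),np.cos(y),0],[0,0,1]])
for n in("top","wrist"):
    c=D[n];g=cv2.cvtColor(c["img"],cv2.COLOR_RGB2GRAY)
    e=proj(c,[O+R@[-.035,0,.115+dz]])[0];r=np.linalg.norm(proj(c,[O+R@[.010,0,.115+dz]])[0]-e)
    roi=np.zeros_like(g);cv2.circle(roi,tuple(int(round(v)) for v in e),int(r*1.12),1,-1)
    v=g[roi>0];hi=np.percentile(v,80)
    b=((g>.85*hi)&(roi>0)).astype(np.uint8)
    b=cv2.morphologyEx(b,cv2.MORPH_OPEN,np.ones((3,3)))
    cs=sorted(cv2.findContours(b,0,1)[0],key=cv2.contourArea)[-2:]
    (u,vv),rr=cv2.minEnclosingCircle(np.vstack(cs))
    P=plane(c,[(u,vv)],.115+dz)[0]
    d=((g<.45*hi)&(roi>0)).astype(np.uint8)
    d=cv2.morphologyEx(d,cv2.MORPH_OPEN,np.ones((3,3)))
    dc=max(cv2.findContours(d,0,1)[0],key=cv2.contourArea)
    q=plane(c,dc.reshape(-1,2),.100+dz)[:,:2].astype(np.float32);rect=cv2.minAreaRect(q);B=cv2.boxPoints(rect)
    e1,e2=B[1]-B[0],B[2]-B[1];L=e1 if np.hypot(*e1)>np.hypot(*e2) else e2
    print(n,"exp px",e,r,"circ",u,vv,rr,"disc centre",P,"unit",(P-O)@R,"slot c",rect[0],rect[1],"heading",np.degrees(np.arctan2(L[1],L[0]))%180)
E
python3 slot.py v1.pkl 0.005
```

```text
top exp px [307.2383 176.5187] 17.5826230289123 circ 306.9097595214844 175.5637664794922 17.46649742126465 disc centre [ 0.5788 -0.0816  0.12  ] unit [-0.0324  0.0002  0.12  ] slot c (0.5794321298599243, -0.08159908652305603) (0.08522699773311615, 0.036338966339826584) heading 88.25032
wrist exp px [342.1705 117.5914] 70.81978097950827 circ 347.6120300292969 113.5391616821289 72.00654602050781 disc centre [ 0.5797 -0.0799  0.12  ] unit [-0.0311  0.0016  0.12  ] slot c (0.5818095207214355, -0.08142461627721786) (0.08981169760227203, 0.03512347489595413) heading 89.90722
```

{"api": "step_arm", "payload": {
  "deltas": [
    [[1.9,2.15,0],0,0],
    [[1.9,2.15,0],0,0],
    [[0,0,2],0,0],
    [[0,0,2],0,0],
    [[0,0,2],0,0],
    [[0,0,1.5],0,0],
    [[0,0,0],0,0]
  ]
}}

```text
t: 6.0
tcp_pos: [0.5753, -0.1093, 0.1238]
tool_rot: [[0.009, 1.0, -0.007], [1.0, -0.009, -0.001], [-0.001, -0.007, -1.0]]
wrist_force: [-1.2, 1.0, -0.2]
finger_gap: 0.003
```

{"api": "step_arm", "payload": {
  "deltas": [
    [[0,0.2,0.4],0,0],
    [[0,0,0.4],0,0],
    [[0,0,0.4],0,0],
    [[0,0,0.4],0,0],
    [[0,0,0.3],0,0],
    [[0,0,0],0,0]
  ]
}}

```text
t: 6.5
tcp_pos: [0.5795, -0.1099, 0.1089]
tool_rot: [[0.009, 1.0, -0.0], [1.0, -0.009, 0.0], [0.0, -0.0, -1.0]]
wrist_force: [-0.7, 1.7, -0.2]
finger_gap: -0.0
```

{"api": "step_arm", "payload": {
  "deltas": [
    [[0,0,0.3],0,0],
    [[0,0,0.3],0,0],
    [[0,0,0.2],0,0],
    [[0,0,0.1],0,0],
    [[0,0,0],0,0]
  ]
}}

```text
t: 6.92
tcp_pos: [0.5798, -0.1103, 0.1009]
tool_rot: [[0.009, 1.0, 0.0], [1.0, -0.009, 0.0], [0.0, 0.0, -1.0]]
wrist_force: [-1.8, -0.1, 5.5]
finger_gap: -0.001
```

{"api": "step_arm", "payload": {
  "deltas": [
    [[0,0,0.15],0,0],
    [[0,0,0.1],0,0],
    [[0,0,0],0,0]
  ]
}}

```text
t: 7.17
tcp_pos: [0.5809, -0.1104, 0.0998]
tool_rot: [[0.009, 1.0, 0.003], [1.0, -0.009, 0.001], [0.001, 0.003, -1.0]]
wrist_force: [-5.1, 1.3, 17.4]
finger_gap: 0.003
```

{"api": "step_arm", "payload": {
  "deltas": [
    [[0,-0.2,0.1],0,0],
    [[0,-0.2,0],0,0],
    [[0,-0.2,0],0,0],
    [[0,-0.2,0],0,0],
    [[0,0,0],0,0]
  ]
}}

```text
t: 7.58
tcp_pos: [0.5752, -0.1104, 0.0998]
tool_rot: [[0.009, 1.0, 0.008], [1.0, -0.009, -0.0], [-0.0, 0.008, -1.0]]
wrist_force: [3.1, 0.6, 16.5]
finger_gap: 0.005
```

{"api": "step_arm", "payload": {
  "deltas": [
    [[0.05,-0.234,0.05],5,0],
    [[0.05,-0.234,0.05],5,0],
    [[0.05,-0.234,0],5,0],
    [[0.05,-0.234,0],5,0],
    [[0,0,0],0,0]
  ]
}}

```text
t: 8.0
tcp_pos: [0.566, -0.1077, 0.0995]
tool_rot: [[0.356, 0.935, 0.007], [0.935, -0.356, -0.001], [0.002, 0.007, -1.0]]
wrist_force: [-1.9, 1.2, 28.7]
finger_gap: 0.0
```

{"api": "step_arm", "payload": {
  "deltas": [
    [[0.05,-0.33,0],5,0],
    [[0.05,-0.33,0],5,0],
    [[0.05,-0.33,0],5,0],
    [[0.05,-0.33,0],5,0],
    [[0,0,0],0,0]
  ]
}}

```text
t: 8.42
tcp_pos: [0.5563, -0.1001, 0.0995]
tool_rot: [[0.654, 0.756, 0.009], [0.757, -0.654, -0.002], [0.005, 0.008, -1.0]]
wrist_force: [1.9, -0.2, 25.7]
finger_gap: 0.002
```

{"api": "step_arm", "payload": {
  "deltas": [
    [[0.05,-0.25,0],5,0],
    [[0.05,-0.25,0],5,0],
    [[0.05,-0.25,0],5,0],
    [[0,0,0],0,0]
  ]
}}

```text
t: 8.75
tcp_pos: [0.5522, -0.0935, 0.0995]
tool_rot: [[0.827, 0.562, 0.009], [0.562, -0.827, -0.002], [0.006, 0.007, -1.0]]
wrist_force: [1.1, 0.4, 25.3]
finger_gap: 0.002
```

```bash
python3 - <<'E'
from h import *
import pickle
D={n:cam(n) for n in("top","scene","wrist")};pickle.dump(D,open("v2.pkl","wb"))
a=cv2.resize(D["scene"]["img"][165:285,170:370],(500,300),interpolation=cv2.INTER_CUBIC)
b=cv2.resize(D["wrist"]["img"],(400,300),interpolation=cv2.INTER_AREA)
cv2.imwrite("pics/v2.png",np.hstack([a[:,50:450],b])[:,:,::-1])
E
```

```text
(no output)
```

View pics/v2.png

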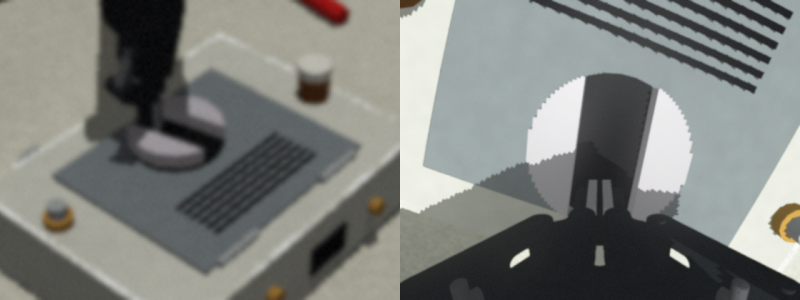

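The wrist view shows the fingertip in the slot (about x 570–655) and the fastener turned with it, about 7° ahead of the tool. The cover is flat. I'll keep turning.

{"api": "step_arm", "payload": {
  "deltas": [
    [[0.05,-0.24,0],5,0],
    [[0.05,-0.24,0],5,0],
    [[0.05,-0.24,0],5,0],
    [[0,0,0],0,0]
  ]
}}

```text
t: 9.23
tcp_pos: [0.55, -0.0873, 0.0995]
tool_rot: [[0.945, 0.328, 0.009], [0.328, -0.945, -0.003], [0.007, 0.006, -1.0]]
wrist_force: [2.6, -2.4, 25.7]
finger_gap: 0.005
```

{"api": "step_arm", "payload": {
  "deltas": [
    [[0.03,-0.22,0],4,0],
    [[0.03,-0.22,0],2,0],
    [[0,-0.1,0],0,0],
    [[0,0,0],0,0]
  ]
}}

```text
t: 9.57
tcp_pos: [0.5489, -0.0846, 0.0996]
tool_rot: [[0.973, 0.231, 0.01], [0.231, -0.973, -0.007], [0.008, 0.009, -1.0]]
wrist_force: [5.0, -11.8, 20.7]
finger_gap: -0.002
```

{"api": "step_arm", "payload": {
  "deltas": [
    [[0,-0.1,0],0,0],
    [[0,-0.1,0],0,0],
    [[0,0,0],0,0]
  ]
}}

```text
t: 9.82
tcp_pos: [0.5483, -0.0831, 0.0996]
tool_rot: [[0.973, 0.231, 0.01], [0.231, -0.973, -0.007], [0.008, 0.009, -1.0]]
wrist_force: [4.3, -13.4, 19.3]
finger_gap: -0.002
```

{"api": "step_arm", "payload": {
  "deltas": [
    [[0,-0.1,0],0,0],
    [[0,-0.1,0],0,0],
    [[0,0,0],0,0]
  ]
}}

```text
t: 10.07
tcp_pos: [0.5482, -0.0828, 0.0997]
tool_rot: [[0.973, 0.229, 0.011], [0.229, -0.973, -0.009], [0.009, 0.012, -1.0]]
wrist_force: [8.7, -19.3, 14.6]
finger_gap: -0.001
```

Force is rising with no motion (0.3 mm against a 2 mm command), so this is the end stop. One more short push to confirm, then back off the wall and lift out.

{"api": "step_arm", "payload": {
  "deltas": [
    [[0,-0.1,0.05],0,0],
    [[0,-0.1,0],0,0],
    [[0,0,0],0,0]
  ]
}}

```text
t: 10.32
tcp_pos: [0.5481, -0.0825, 0.0997]
tool_rot: [[0.974, 0.228, 0.013], [0.228, -0.974, -0.012], [0.01, 0.014, -1.0]]
wrist_force: [9.1, -24.6, 15.7]
finger_gap: -0.003
```

{"api": "step_arm", "payload": {
  "deltas": [
    [[0,0.4,0],0,0],
    [[0,0.4,0],0,0],
    [[0,0.1,-0.5],0,0],
    [[0,0,-1],0,0],
    [[0,0,-1.5],0,0],
    [[0,0,-2],0,0],
    [[0,0,0],0,0]
  ]
}}

```text
t: 10.9
tcp_pos: [0.5467, -0.0835, 0.1485]
tool_rot: [[0.973, 0.233, 0.004], [0.233, -0.973, 0.0], [0.003, 0.001, -1.0]]
wrist_force: [-0.2, -0.4, 0.4]
finger_gap: 0.004
```

Now clear up and back towards the robot (tool -x), then check.

{"api": "step_arm", "payload": {
  "deltas": [
    [[0,0,-3],0,0],
    [[0,0,-3],0,0],
    [[-2,0,-3],0,0],
    [[-3,0,-2],0,0],
    [[-3,0,0],0,0],
    [[0,0,0],0,0],
    [[0,0,0],0,0]
  ]
}}

```text
t: 11.48
tcp_pos: [0.4957, -0.0889, 0.245]
tool_rot: [[0.972, 0.233, -0.01], [0.233, -0.972, 0.012], [-0.007, -0.014, -1.0]]
wrist_force: [-0.4, 0.9, -1.0]
finger_gap: 0.003
```

```bash
python3 - <<'E'
from h import *
import pickle
D={n:cam(n) for n in("top","scene","wrist")};pickle.dump(D,open("v3.pkl","wb"))
a=cv2.resize(D["scene"]["img"][165:285,170:370],(500,300),interpolation=cv2.INTER_CUBIC)
b=cv2.resize(D["wrist"]["img"],(400,300),interpolation=cv2.INTER_AREA)
cv2.imwrite("pics/v3.png",np.vstack([np.hstack([a[:,50:450],b]),np.hstack([cv2.resize(D["top"]["img"],(400,300)),cv2.resize(D["scene"]["img"],(400,300))])])[:,:,::-1])
s=ctrl.sense();print(s["t"],s["tcp_pos"],s["wrist_force"])
E
python3 slot.py v3.pkl 0
```

```text
11.6333 [ 0.49620854 -0.08883084  0.24432109] [ 0.93849098  0.10333302 -0.86567332]
top exp px [307.1043 176.7442] 17.499155261252714 circ 297.5 178.5 14.23034954071045 disc centre [ 0.5725 -0.0577  0.115 ] unit [-0.0328  0.0249  0.115 ] slot c (0.5782849192619324, -0.09339369088411331) (0.0911823958158493, 0.05742204934358597) heading 11.751209
wrist exp px [297.6207  94.7305] 64.64443799913181 circ 296.9230651855469 88.0 61.811279296875 disc centre [ 0.5809 -0.0807  0.115 ] unit [-0.0301  0.0006  0.115 ] slot c (0.5789657235145569, -0.08187440037727356) (0.08914503455162048, 0.037859488278627396) heading 14.791628
```

View pics/v3.png

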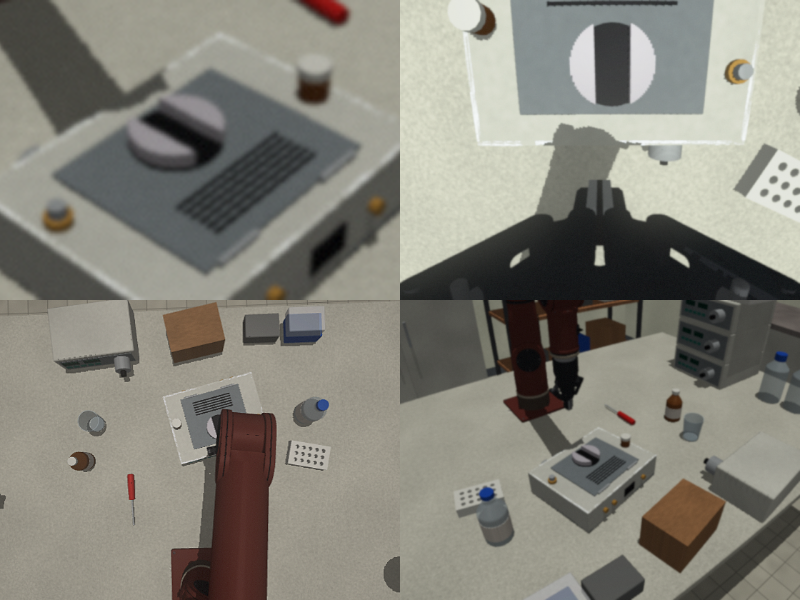

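The slot now lies along unit x, the cover looks flush, and the jar, fitting, bottles, beaker and screwdriver are in place. A numeric check of flushness and alignment from this view:

```bash
python3 - <<'E'
from h import *
import pickle
np.set_printoptions(precision=4,suppress=True)
D=pickle.load(open("v3.pkl","rb"));w,s=D["wrist"],D["scene"]
O=np.array([.6103,-.0741,0]);y=np.radians(13.73);R=np.array([[np.cos(y),-np.sin(y),0],[np.sin(y),np.cos(y),0],[0,0,1]])
W=lambda u,v:((u-400)*1.4,v*1.4);S=lambda u,v:((u+50)/2.5+170,v/2.5+165)
a=tri([w,s],[W(705,114),S(53,177)]);b=tri([w,s],[W(518,112),S(210,68)])
for P in(a,b):print("free corner (unit)",(P-O)@R)
d=(b-a);print("cover y heading-90",np.degrees(np.arctan2(-d[0],d[1])))
# unit deck edges in the wrist view, z=.09: front edge
F=plane(w,[W(480,144),W(745,142)],.09);d=F[0]-F[1];print("unit yaw by wrist",np.degrees(np.arctan2(-d[0],d[1])),np.linalg.norm(d))
g=cv2.cvtColor(w["img"],cv2.COLOR_RGB2GRAY);rows=[]
for z,name in((.115,"slot edges at disc top"),):
    L=[];Rr=[]
    for v in range(50,135,5):
        r=g[v,240:360].astype(int);k=np.where(r<100)[0]
        if len(k):L.append((240+k[0],v));Rr.append((240+k[-1],v))
    for E in(L,Rr):
        q=plane(w,E,z);f=cv2.fitLine(q[:,:2].astype(np.float32),cv2.DIST_HUBER,0,.01,.01).ravel();print(name,np.degrees(np.arctan2(f[1],f[0])))
E
```

```text
free corner (unit) [-0.0851 -0.1108  0.0934]
free corner (unit) [-0.0853  0.1109  0.0938]
cover y heading-90 13.764023347093419
unit yaw by wrist 14.054861094685501 0.3368056808284615
slot edges at disc top 14.910265
slot edges at disc top 14.276122
```

```bash
python3 -c "
from workcell import ctrl
s=ctrl.sense();print(s['t'],s['wrist_force']);print(ctrl.sign_off())"
```

```text
11.6333 [ 0.93849098  0.10333302 -0.86567332]
the job is handed in; nothing more can be done
None
```

The cover is shut and locked, and I handed the job in at 11.6 s with the arm well clear of everything.

**What I did:** I pushed the cover down to its stop with the closed fingertips (24 N). After letting go, I set the fingertips in the slot at the rim end. Pressing down with 15–29 N, I turned the fastener clockwise until it stopped. There the sideways force rose to about 25 N with almost no further movement. I then lifted out and backed away.

**Last checks:**
- **Flush:** after release, the two free-edge corners measured 93–94 mm high, against 95 mm when shut. Each spot also held at its shut height while I pressed on it.
- **Locked:** the slot's direction measured 14.3–14.9°, against the unit's yaw of 13.7–14.1°. It is therefore along the unit's x axis to within about 1°, roughly the limit of the measurement.
- **Surroundings:** by eye in the last pictures, the jar, fitting, bottles, beaker and screwdriver were where they started.
- **Failed check:** in the top view the arm hid most of the fastener. I discarded that view's final disc and slot reading and used the wrist and scene cameras instead.

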